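# Raise the lamp one notch and slide the test cell under it

## Robot

A 7-joint arm with a two-finger parallel gripper is mounted at the origin on the work surface. World frame = base frame: x ahead of the robot, y to its left, z up, the work surface at z = 0. Lengths are in m, angles in rad, forces in N, time in s.
With the tool pointing down it reaches from about 0.425 to 0.95 m from the base axis. Payload 16.7 kg.
Tool frame: the origin (TCP) lies at the centre of the arm's flange, where the gripper is bolted on; the fingertips stand 199 mm ahead of it and the grasp point (between the pads) lies 180 mm ahead of it; z points along the fingers, x is the direction in which the jaws open and shut, and the axes are right-handed (so a half turn about z gives the same grasp; the last joint's range is limited). The gripper opens to 94 mm and grips with 3 to 60 N. Pads are 16 mm wide; open, the fingers measure 119 mm over their backs; the gripper's body (75 mm by 177 mm) begins 78 mm behind the grasp point.
Start: joints at [1.173, 0.426, 0.074, 1.606, -0.034, 1.111, -0.067], TCP at [0.166, -0.654, 0.405] pointing down, gripper open.
Joint ranges: [-2.85, 2.85], [-0.5, 2.14], [-1.23, 1.37], [0.21, 2.46], [-1.02, 4.16], [0.16, 2.05], [-2.73, 2.73]. Speed limits (rad/s): [1.89, 1.89, 2.39, 2.39, 3.01, 3.01, 3.01].

## Interface

Orientations are given as a unit quaternion [x, y, z, w].
In Python, from rig import telemetry, snapshot, get_calibration, job gives the robot as it stands.
- The arm moves only by the tool play_rows, never from a script. Its argument "moves" is a list of rows, each a list of 6 numbers: the shift along the tool's x, y, z in mm, then the turn, a rotation vector about the tool's x, y, z in rad. A call has 1 to 5 rows; each row shifts and turns the commanded pose from where the row before left it, along the tool's axes as they then stand; what a row does not reach is not made up. A row lasts 1/10 s, in which the tool goes at most 50 mm and 8.59 degrees, less where a joint would pass 70% of its speed; a pose out of reach is approached as far as the arm can. A call with a gripper value outside its range is refused whole. "gripper" is the closure, from -1 (fully open) to 1 (shut), set as the call begins (left out, the last holds). The fingers move at their own pace and stop on an object; the grip force is fixed at half the most. Time passes only in rows, so rows that do not move let the fingers close. It gives the time, the measured TCP pose, the force and the opening at its end, in the units of the state.
- telemetry.observe(): the state, without advancing time (a new reading comes with each control period).
- snapshot(name): name is "scene" or "top" or "wrist"; returns (picture, depth): 480x640x3 uint8, red, green, blue; 480x640 float32, m along the optical axis (not along the pixel's ray), 0 where there is no reading.
- get_calibration(name): a dict with "fx", "fy", "cx", "cy" (pixels), "rvec" (rotation vector, rad) and "tvec" (3), from world to camera coordinates, as OpenCV has them. Camera axes: x right, y down, z forward; pixel columns grow to the right and rows downward; lengths in m; the calibration is good to about 2 mm. A picture is of the moment at which its call begins: read the wrist's pose just before it. get_calibration takes no time and is no camera call; for the wrist camera it gives the pose at the moment of the call.
- job.hand_in(): hands the job in, once; it reports no verdict.
The state is a dict: "time": time; "q": joint angles; "qd": joint speeds; "joint_efforts": joint torques, N m; "ee_pos": TCP position; "ee_rot": TCP orientation; "wrist_force": force on the tool from outside, world axes, zero at the start; "wrist_torque": the same for the moment, N m; "width": finger opening in m.
Only numpy, scipy, OpenCV 4.12 (cv2) and the standard library are available. Lean on these libraries where they do the work, as an engineer would, in place of code of your own. Each camera call takes 0.05 s, during which the arm holds its last target.

## Task

Raise the lamp head on its toothed mast by exactly one notch, so that its pawl catches there and holds it by itself. Then slide the carrier with the white test cell along its rails until it is fully home against the stop, with the cell under the lamp. Leave the other things on the bench where they stand.

Things in the scene. Friction and masses are not known exactly. Their poses are not given: they have to be found in the camera images.
- dock (a point): Point of the fixed lamp stand on the lamp's vertical axis, 39 mm above the bench: where cell is when the carrier is home. Axes of the stand: z up; +y along the rails towards the stop and the mast; -x is the front, where the lamp's handle is.
- stand: The fixed stand; origin on the bench under the lamp's axis, axes as dock. Dark steel base plate 160 mm (x) by 480 mm (y -300 to +180), 6 mm thick. On it two rails 12 mm high, 106 mm apart, from y -290 to +50, and across their end a stop 22 mm high with its face at y +51. Square mast 40 mm wide, 326 mm tall, at x 0, y +125.
- rack: Upright row of saw teeth, pitch 36 mm, on the mast's +x face; origin at the mast's foot on the bench. A sprung pawl on the lamp's carriage clicks over the teeth as the lamp rises and lets it move only upwards: it catches about 2 mm above each notch, and the lamp then settles back on it.
- handle (a point): Middle of the lamp's lifting handle: level steel bar 14 mm thick, 124 mm long, along the stand's y, on a 14 mm stem from the lamp head. It stands 118 mm in front (-x) of the lamp's axis, 105 mm above the bench at the start and rises with the lamp; 70 mm free between bar and head, free space below, in front and above. Hook it from below with tilted fingertips or pinch it.
- lamp (a joint): Height of the lamp head over its lowest position, m: 0 at the start, vertical slide to 0.100. First notch up holds it at about 0.035, the next at about 0.071 (too high, and it cannot come back down). Aluminium cylinder 80 mm across, 85 mm tall, lower face 60 mm above the bench at 0; its arm and carriage ride on the mast (to y +154). About 0.7 kg; falls if let go between notches.
- cell (a point): Centre of the test cell: white cylinder 84 mm across, 54 mm tall, with four steel studs, fixed on the loose carrier. 33 mm above the carrier's underside, 39 mm above the bench; stud tops 78 mm above the bench, so it passes under the lamp only with the lamp raised a notch. Axes as dock when in the rails.
- tab (a point): Middle of the outer (-y) face of the carrier's upright push tab: plate 70 mm wide (x), 6 mm thick (y), from 12 to 66 mm above the bench. The point is 118 mm from the cell in -y, 45 mm above the bench. Push here to +y. Carrier plate: 100 mm wide, 6 mm thick, y -125 to +50 about the cell, between the rails on the base plate, 100 to 160 mm short of home; about 0.55 kg, friction a few N.
- spanner: Bystander: steel spanner 170 mm long lying on the bench in front of the stand's rails. Origin: underside of its middle.
- spare_cap: Bystander: white disc 84 mm across, 22 mm high, lying on the bench. Origin: underside centre.
- beaker: Bystander: glass beaker 68 mm across, 90 mm tall, behind the stand (its +x side). Origin: underside centre.
- bottle: Bystander: amber bottle 66 mm across, 150 mm tall, behind the stand (its +x side). Origin: underside centre.
- tray: Bystander: black divided tray 120 by 180 by 35 mm on the left. Origin: underside centre.
- jar: Bystander: white jar 70 mm across, 80 mm tall, on the right. Origin: underside centre.

How it is judged:
By the outcome, as a careful person would: the job done as asked, in the order asked, and still so for the second after the job is handed in, with the robot touching nothing.
It also fails if it takes over 58 s, if anything falls off the work surface, if the arm or the gripper's body presses on something with over 40 N, if the wrist force passes 120 N, or if a joint passes its speed limit or range.

## Working session

There is one attempt and no reset: what is moved stays moved. The work goes in short steps, Python scripts to look and compute and a tool call to move; the robot and the scene stay as the last step left them, time stands still between calls to the robot, and variables do not carry over. Pictures are saved under pics/ and viewed, and the job is handed in when it is done.

Besides the shell and the picture viewer there is one more tool, called after "Call:" in YAML: its name, and indented under it one key for each argument. play_rows: Moves the arm, as the interface text tells. Its arguments: {"type":"object","properties":{"moves":{"type":"array"},"gripper":{"type":"number"}},"required":["moves"]}

```bash
ls; mkdir -p pics
python3 - <<'E'
from rig import telemetry, snapshot, get_calibration
import cv2,numpy as np
print(telemetry.observe())
for n in ("scene","top"):
    p,d=snapshot(n); cv2.imwrite(f"pics/{n}0.png",p[:,:,::-1]); np.save(f"pics/{n}0.npy",d); print(n,get_calibration(n))
E
```

```text
pics
{'time': 0.0, 'q': array([ 1.1735081 ,  0.42669287,  0.07385931,  1.60660778, -0.03408878,
        1.11078896, -0.06707108]), 'qd': array([ 9.82958409e-04, -1.67199949e-04, -4.46160269e-04, -8.50290047e-04,
       -1.74422209e-05, -6.70985078e-05,  1.01037402e-03]), 'joint_efforts': array([ 2.71924459e-03, -9.35805058e+01,  3.66758443e+00, -4.54186642e+01,
       -4.89568524e-02,  2.02992669e-02,  3.96028827e-05]), 'ee_pos': array([ 0.16548557, -0.65420595,  0.40400148]), 'ee_rot': array([ 7.89067356e-01, -6.14306377e-01, -5.17946339e-04, -3.38509162e-04]), 'wrist_force': array([ 0.3785125 ,  0.68301521, -0.90509756]), 'wrist_torque': array([-0.00370249, -0.008829  , -0.02859942]), 'width': 0.09416523506883596}
scene {'fx': 438.0836090697362, 'fy': 438.0836090697362, 'cx': 318.0597681633097, 'cy': 242.46776380190323, 'rvec': array([ 2.11056641,  1.6206807 , -0.44310184]), 'tvec': array([-0.16875585, -0.43599122,  1.29079537])}
top {'fx': 559.8654911403477, 'fy': 559.8654911403477, 'cx': 324.83211111235966, 'cy': 244.8559403727618, 'rvec': array([ 2.16306889, -2.15546001,  0.1164024 ]), 'tvec': array([0.00766581, 0.59101367, 1.58001048])}
```

View pics/scene0.png

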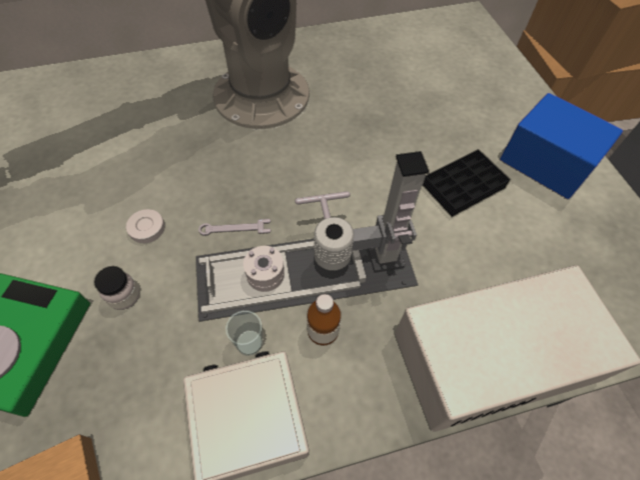

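View pics/top0.png

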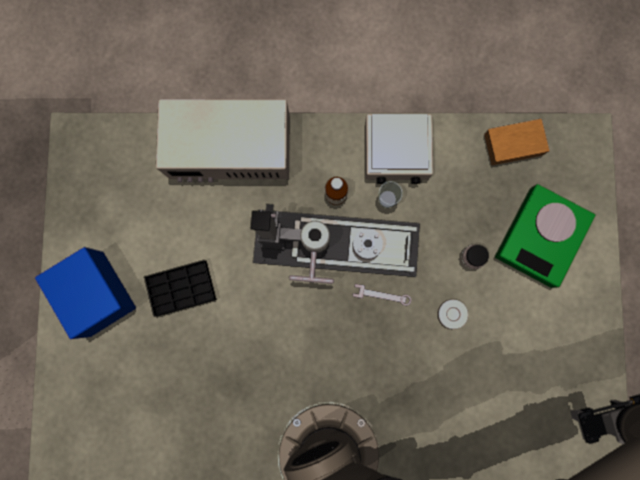

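The scene view shows the stand in the middle, with the handle at about (323,199), the lamp at (333,240) and the cell at (264,265). In the top view the lamp is at (315,236), the handle bar at (312,280) and the carrier tab near (407,249). I'll enlarge next.

```bash
cat > h.py <<'E'
import numpy as np,cv2
from rig import telemetry, snapshot, get_calibration
def world(n,u,v,z=None,depth=None,c=None):
    c=c or get_calibration(n);R=cv2.Rodrigues(c["rvec"])[0];t=c["tvec"]
    r=np.stack([(np.asarray(u,float)-c["cx"])/c["fx"],(np.asarray(v,float)-c["cy"])/c["fy"],np.ones_like(np.asarray(u,float))],-1)
    C=-R.T@t; rw=r@R
    s=depth if depth is not None else (z-C[2])/rw[...,2]
    return C+rw*np.asarray(s)[...,None]
E
python3 - <<'E'
import cv2
a=cv2.imread("pics/top0.png")[190:320,240:440];cv2.imwrite("pics/topc.png",cv2.resize(a,(800,520),interpolation=cv2.INTER_CUBIC))
a=cv2.imread("pics/scene0.png")[140:330,180:430];cv2.imwrite("pics/scc.png",cv2.resize(a,(750,570),interpolation=cv2.INTER_CUBIC))
E
```

```text
(no output)
```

View pics/topc.png

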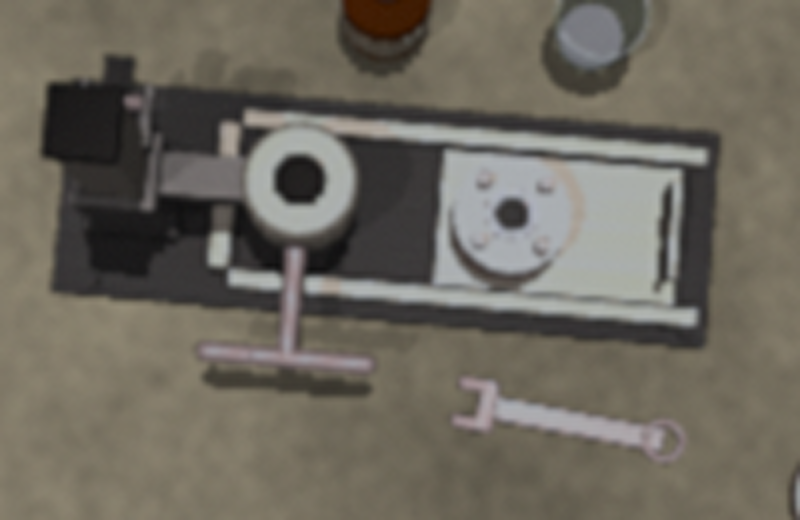

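View pics/scc.png

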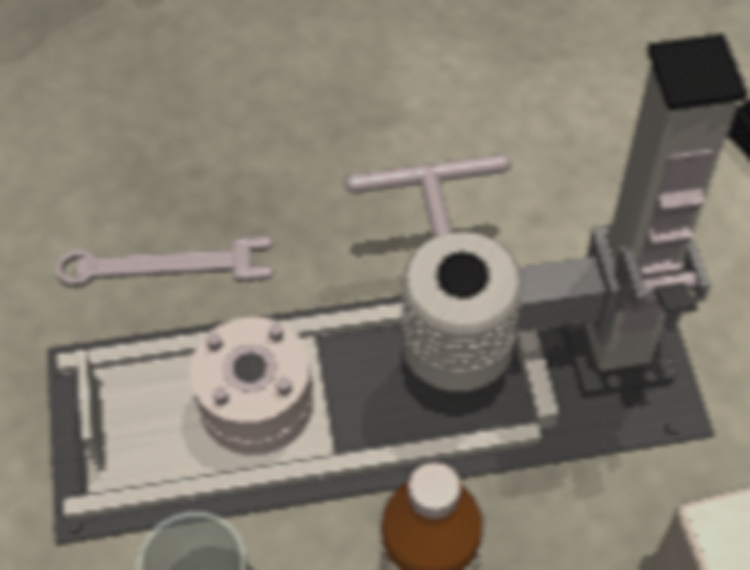

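Run:
```python
from h import *
d=np.load("pics/top0.npy")
def q(n,cx,cy,z): 
    u=240+(cx+.5)/4-.5;v=190+(cy+.5)/4-.5
    print(n,world("top",u,v,z).round(4), "depthpt",world("top",u,v,depth=d[int(round(v)),int(round(u))]).round(4))
    return world("top",u,v,z)
a=q("BR",719,133,.006);b=q("FR",704,347,.006);c=q("FL",52,290,.006)
q("lamp",300,180,.145)
e=q("h+",198,350,.108);f=q("h-",372,365,.108);q("hm",288,356,.105)
q("cell",512,213,.066)
g=q("tabtop",682,172,.066);h=q("tabtop2",672,303,.066)
for s in (a-b,c-b,e-f,g-h): print(np.linalg.norm(s),np.degrees(np.arctan2(s[1],s[0])))
```

```text
BR [ 0.6602 -0.268   0.006 ] depthpt [ 0.6602 -0.268   0.006 ]
FR [ 0.5027 -0.2547  0.006 ] depthpt [ 5.030e-01 -2.557e-01 -2.000e-04]
FL [0.5427 0.2209 0.006 ] depthpt [5.432e-01 2.217e-01 3.000e-04]
lamp [0.6058 0.0365 0.145 ] depthpt [0.6056 0.0365 0.1466]
h+ [0.4934 0.1065 0.108 ] depthpt [0.4933 0.1063 0.1097]
h- [ 0.4836 -0.0124  0.108 ] depthpt [ 0.4836 -0.0124  0.1075]
hm [0.4897 0.045  0.105 ] depthpt [0.4895 0.0449 0.108 ]
cell [ 0.5933 -0.1113  0.066 ] depthpt [ 0.5931 -0.1112  0.0677]
tabtop [ 0.6229 -0.2317  0.066 ] depthpt [ 0.6318 -0.2411  0.0014]
tabtop2 [ 0.53   -0.2234  0.066 ] depthpt [ 5.351e-01 -2.326e-01  4.000e-04]
0.15806917286070235 -4.835284747806699
0.4773349696212584 85.19158237572259
0.11928106137441558 85.28049114201285
0.09327134731438538 -5.087792455049543
```

```bash
cat >> h.py <<'E'
from scipy.spatial.transform import Rotation as Ro
X=np.array([.9965,-.0837,0]);Y=np.array([.0837,.9965,0]);O=np.array([.6065,.0368,0])
def S(x,y,z): return O+X*x+Y*y+np.array([0,0,z])
RT=Ro.from_matrix(np.stack([X,-Y,[0,0,-1]],1))
def rows(tp,tR=RT,n=None,step=45,ang=.14):
    s=telemetry.observe();p=s["ee_pos"];R=Ro.from_quat(s["ee_rot"])
    rv=(R.inv()*tR).as_rotvec();D=np.asarray(tp)-p
    n=n or int(max(np.ceil(np.linalg.norm(D)*1000/step),np.ceil(np.linalg.norm(rv)/ang),1))
    print("n",n,"dist",np.linalg.norm(D),"rv",rv.round(3))
    for i in range(n):
        Ri=R*Ro.from_rotvec(rv*i/n)
        print([*(Ri.inv().apply(D/n)*1000).round(1).tolist(),*(rv/n).round(4).tolist()])
E
python3 - <<'E'
from h import *
print(S(-.118,.03,.405)); rows(S(-.118,.03,.405),n=25)
E
```

```text
[0.491424  0.0765716 0.405    ]
n 25 dist 0.8001735002819585 rv [-1.000e-03  1.000e-03 -1.239e+00]
[-25.1, -19.8, -0.0, -0.0, 0.0, -0.0496]
[-24.1, -21.0, -0.0, -0.0, 0.0, -0.0496]
[-23.1, -22.2, -0.0, -0.0, 0.0, -0.0496]
[-21.9, -23.3, -0.0, -0.0, 0.0, -0.0496]
[-20.7, -24.4, -0.0, -0.0, 0.0, -0.0496]
[-19.5, -25.4, -0.0, -0.0, 0.0, -0.0496]
[-18.2, -26.3, -0.0, -0.0, 0.0, -0.0496]
[-16.9, -27.2, -0.0, -0.0, 0.0, -0.0496]
[-15.5, -28.0, -0.0, -0.0, 0.0, -0.0496]
[-14.1, -28.7, -0.0, -0.0, 0.0, -0.0496]
[-12.7, -29.4, -0.0, -0.0, 0.0, -0.0496]
[-11.2, -30.0, -0.0, -0.0, 0.0, -0.0496]
[-9.7, -30.5, -0.0, -0.0, 0.0, -0.0496]
[-8.2, -30.9, -0.0, -0.0, 0.0, -0.0496]
[-6.7, -31.3, -0.0, -0.0, 0.0, -0.0496]
[-5.1, -31.6, -0.0, -0.0, 0.0, -0.0496]
[-3.5, -31.8, -0.0, -0.0, 0.0, -0.0496]
[-1.9, -31.9, -0.0, -0.0, 0.0, -0.0496]
[-0.4, -32.0, -0.0, -0.0, 0.0, -0.0496]
[1.2, -32.0, -0.0, -0.0, 0.0, -0.0496]
[2.8, -31.9, -0.0, -0.0, 0.0, -0.0496]
[4.4, -31.7, -0.0, -0.0, 0.0, -0.0496]
[6.0, -31.4, -0.0, -0.0, 0.0, -0.0496]
[7.5, -31.1, -0.0, -0.0, 0.0, -0.0496]
[9.0, -30.7, -0.0, -0.0, 0.0, -0.0496]
```

Call:
play_rows:
  moves:
    - [-5,-30,0,0,0,-0.04]
    - [-7,-35,0,0,0,-0.05]
    - [-7,-35,0,0,0,-0.05]
    - [-7,-35,0,0,0,-0.05]
    - [-7,-35,0,0,0,-0.05]
  gripper: -1

```text
time: 0.6
ee_pos: [0.3153, -0.5655, 0.4043]
ee_rot: [0.857, -0.515, -0.0, -0.0]
wrist_force: [-0.0, 0.1, 0.4]
width: 0.0939
```

Call:
play_rows:
  moves:
    - [-7,-35,0,0,0,-0.05]
    - [-7,-35,0,0,0,-0.05]
    - [-7,-35,0,0,0,-0.05]
    - [-7,-35,0,0,0,-0.05]
    - [-7,-35,0,0,0,-0.05]

```text
time: 1.1
ee_pos: [0.441, -0.4394, 0.4044]
ee_rot: [0.915, -0.404, -0.0, -0.0]
wrist_force: [-0.1, -0.7, 0.1]
width: 0.0939
```

Call:
play_rows:
  moves:
    - [-7,-35,0,0,0,-0.05]
    - [-7,-35,0,0,0,-0.05]
    - [-7,-35,0,0,0,-0.05]
    - [-7,-35,0,0,0,-0.05]
    - [-7,-35,0,0,0,-0.05]

```text
time: 1.6
ee_pos: [0.5315, -0.2861, 0.4044]
ee_rot: [0.958, -0.286, -0.0, -0.0]
wrist_force: [1.0, -0.9, -0.5]
width: 0.094
```

Run:
```python
from h import *
print(telemetry.observe()["ee_pos"],telemetry.observe()["wrist_force"]); rows(S(-.118,.03,.405))
```

```text
[ 0.53147249 -0.28611583  0.40439983] [ 0.98940271 -0.86454802 -0.50568841]
n 9 dist 0.36489232743708333 rv [-0.     0.    -0.497]
[-25.8, -31.2, -0.1, -0.0, 0.0, -0.0552]
[-24.1, -32.6, -0.1, -0.0, 0.0, -0.0552]
[-22.2, -33.9, -0.1, -0.0, 0.0, -0.0552]
[-20.3, -35.1, -0.1, -0.0, 0.0, -0.0552]
[-18.4, -36.1, -0.1, -0.0, 0.0, -0.0552]
[-16.3, -37.1, -0.1, -0.0, 0.0, -0.0552]
[-14.3, -38.0, -0.1, -0.0, 0.0, -0.0552]
[-12.1, -38.7, -0.1, -0.0, 0.0, -0.0552]
[-10.0, -39.3, -0.1, -0.0, 0.0, -0.0552]
```

Call:
play_rows:
  moves:
    - [-26,-31,0,0,0,-0.055]
    - [-24,-33,0,0,0,-0.055]
    - [-22,-34,0,0,0,-0.055]
    - [-20,-35,0,0,0,-0.055]
    - [-18,-36,0,0,0,-0.055]

```text
time: 2.1
ee_pos: [0.5094, -0.0847, 0.4046]
ee_rot: [0.988, -0.152, -0.0, 0.0]
wrist_force: [0.9, 0.3, 0.1]
width: 0.0937
```

Call:
play_rows:
  moves:
    - [-16,-37,0,0,0,-0.055]
    - [-14,-38,0,0,0,-0.055]
    - [-12,-39,0,0,0,-0.055]
    - [-10,-39,0,0,0,-0.055]
    - [0,0,0,0,0,0]

```text
time: 2.6
ee_pos: [0.4925, 0.0796, 0.4049]
ee_rot: [0.999, -0.04, 0.0, -0.001]
wrist_force: [0.6, -0.1, 0.4]
width: 0.0944
```

Run:
```python
from h import *
print(telemetry.observe()["ee_pos"],telemetry.observe()["wrist_force"]); rows(S(-.118,.03,.285),step=30)
c=get_calibration("wrist");p,d=snapshot("wrist");cv2.imwrite("pics/w1.png",p[:,:,::-1]);np.save("pics/w1.npy",d);np.save("pics/w1c.npy",c)
```

```text
[0.49253776 0.07962826 0.40490485] [ 0.61390536 -0.05585943  0.43769806]
n 4 dist 0.11994897084900971 rv [-0.001 -0.     0.004]
[-0.2, 0.8, 30.0, -0.0004, -0.0, 0.001]
[-0.2, 0.8, 30.0, -0.0004, -0.0, 0.001]
[-0.2, 0.8, 30.0, -0.0004, -0.0, 0.001]
[-0.2, 0.8, 30.0, -0.0004, -0.0, 0.001]
```

View pics/w1.png

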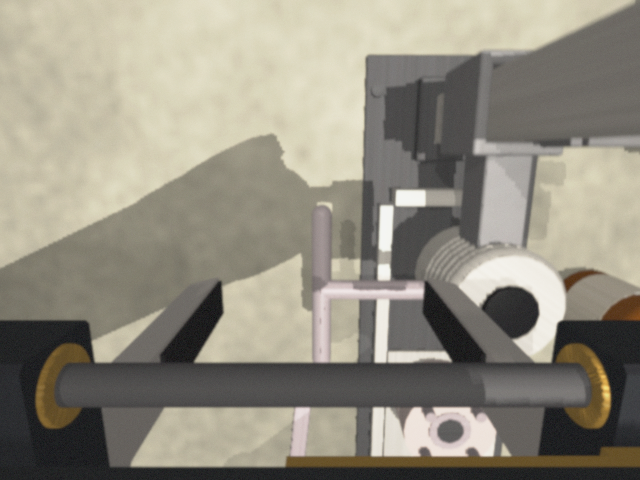

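The wrist view shows the handle bar at column 321, midway between the fingertips at (212,285) and (432,285). Its +y end is at (321,207) and the stem at row 289. I'll check this metrically.

Run:
```python
from h import *
c=np.load("pics/w1c.npy",allow_pickle=True).item();d=np.load("pics/w1.npy")
for u,v in ((321,212),(321,250),(321,285),(321,330),(360,289)):
    P=world("wrist",u,v,depth=d[v,u],c=c);print(u,v,P.round(4),"stand",((P-O)@X).round(4),((P-O)@Y).round(4))
```

```text
321 212 [0.4922 0.1061 0.1117] stand -0.1197 0.0594
321 250 [0.4901 0.0799 0.1133] stand -0.1196 0.0332
321 285 [0.488  0.0546 0.1138] stand -0.1195 0.0078
321 330 [0.4853 0.0204 0.1138] stand -0.1194 -0.0265
360 289 [0.5155 0.0488 0.1119] stand -0.0917 0.0043
```

Call:
play_rows:
  moves:
    - [-1,1,30,0,0,0.002]
    - [-1,0,30,0,0,0.002]
    - [0,0,30,0,0,0]
    - [0,0,30,0,0,0]
    - [0,0,0,0,0,0]

```text
time: 3.15
ee_pos: [0.4904, 0.0724, 0.2816]
ee_rot: [0.999, -0.047, -0.003, 0.001]
wrist_force: [-0.1, 1.3, 0.2]
width: 0.0938
```

Call:
play_rows:
  moves:
    - [0,0,0,0,0,0]
    - [0,0,0,0,0,0]
    - [0,0,0,0,0,0]
    - [0,0,0,0,0,0]
    - [0,0,0,0,0,0]
  gripper: 1

```text
time: 3.65
ee_pos: [0.4915, 0.074, 0.2853]
ee_rot: [0.999, -0.046, 0.001, -0.0]
wrist_force: [-0.1, 0.0, 0.9]
width: 0.0575
```

Call:
play_rows:
  moves:
    - [0,0,0,0,0,0]
    - [0,0,0,0,0,0]
    - [0,0,0,0,0,0]
    - [0,0,0,0,0,0]
    - [0,0,0,0,0,0]

```text
time: 4.15
ee_pos: [0.4914, 0.074, 0.2847]
ee_rot: [0.999, -0.046, -0.0, -0.0]
wrist_force: [-0.1, 0.3, 0.8]
width: 0.0177
```

Call:
play_rows:
  moves:
    - [0,0,0,0,0,0]
    - [0,0,0,0,0,0]
    - [0,0,0,0,0,0]
    - [0,0,0,0,0,0]
    - [0,0,0,0,0,0]

```text
time: 4.65
ee_pos: [0.4912, 0.074, 0.2847]
ee_rot: [0.999, -0.046, -0.0, 0.0]
wrist_force: [-4.9, 0.9, 2.9]
width: 0.0128
```

Call:
play_rows:
  moves:
    - [0,0,-3,0,0,0]
    - [0,0,-4,0,0,0]
    - [0,0,-4,0,0,0]
    - [0,0,-4,0,0,0]
    - [0,0,-4,0,0,0]

```text
time: 5.15
ee_pos: [0.4912, 0.074, 0.3039]
ee_rot: [0.999, -0.046, -0.0, -0.0]
wrist_force: [-1.4, 1.8, -9.5]
width: 0.0132
```

Run:
```python
from h import *
c=get_calibration("wrist");p,d=snapshot("wrist");cv2.imwrite("pics/w2.png",p[:,:,::-1]);np.save("pics/w2.npy",d)
p,d=snapshot("scene");cv2.imwrite("pics/s2.png",cv2.resize(p[140:330,180:430,::-1],(750,570),interpolation=cv2.INTER_CUBIC));np.save("pics/s2.npy",d)
d0=np.load("pics/scene0.npy")
for u,v in((326,228),(348,232),(324,222)): print(world("scene",u,v,depth=d0[v,u]).round(4),world("scene",u,v,depth=d[v,u]).round(4))
print(telemetry.observe())
```

```text
[0.5969 0.0271 0.15  ] [0.6066 0.0239 0.1655]
[0.6146 0.0675 0.1461] [0.6242 0.0634 0.1621]
[0.5784 0.0283 0.1444] [0.5914 0.0242 0.1644]
{'time': 5.25, 'q': array([ 0.18002085,  0.30553533, -0.53199566,  2.06793558,  0.21037365,
        0.81960187, -0.56827959]), 'qd': array([-0.00203286,  0.0069685 ,  0.00052938,  0.00428342,  0.00413466,
       -0.00861532, -0.00393453]), 'joint_efforts': array([  1.55570626, -70.71319342,  -4.24681976, -41.12668991,
         0.84943112,  -1.04886353,   0.08934422]), 'ee_pos': array([0.49120002, 0.0740064 , 0.30422978]), 'ee_rot': array([ 9.98941309e-01, -4.60026959e-02, -9.54657839e-05,  6.02063415e-05]), 'wrist_force': array([-5.07827549,  2.79741086, -5.72325022]), 'wrist_torque': array([0.40199396, 1.04320347, 0.04238952]), 'width': 0.013039468526875287}
```

View pics/s2.png

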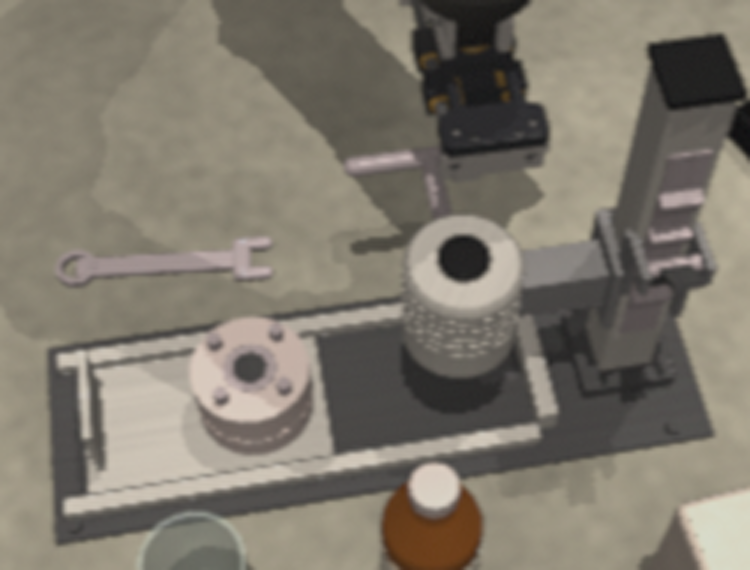

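The lamp has risen about 18 mm with the gripper and there is no slip. I'll carry on up to about 43 mm in total.

Call:
play_rows:
  moves:
    - [0,0,-4,0,0,0]
    - [0,0,-4,0,0,0]
    - [0,0,-4,0,0,0]
    - [0,0,-4,0,0,0]
    - [0,0,-4,0,0,0]

```text
time: 5.75
ee_pos: [0.4912, 0.074, 0.3241]
ee_rot: [0.999, -0.046, -0.0, 0.0]
wrist_force: [-5.1, 2.4, -6.6]
width: 0.0132
```

Call:
play_rows:
  moves:
    - [0,0,-4,0,0,0]
    - [0,0,0,0,0,0]
    - [0,0,0,0,0,0]

```text
time: 6.05
ee_pos: [0.4912, 0.074, 0.3281]
ee_rot: [0.999, -0.046, -0.0, 0.0]
wrist_force: [-6.0, 1.8, -5.0]
width: 0.0131
```

Run:
```python
from h import *
p,d=snapshot("top");cv2.imwrite("pics/t3.png",p[:,:,::-1])
d0=np.load("pics/top0.npy")
for u,v in((308,231),(322,231),(321,240),(290,233)): print(world("top",u,v,depth=d0[v,u]).round(4),world("top",u,v,depth=d[v,u]).round(4))
print(telemetry.observe()["wrist_force"],telemetry.observe()["ee_pos"])
```

```text
[0.6158 0.0545 0.1438] [0.6088 0.0526 0.1935]
[0.6156 0.0167 0.1458] [0.61   0.0162 0.1858]
[0.5912 0.0193 0.1462] [0.5857 0.0187 0.1905]
[0.6124 0.104  0.1274] [0.6064 0.101  0.1716]
[-6.15821787  1.86977816 -4.95979413] [0.49121031 0.07397712 0.3281084 ]
```

Call:
play_rows:
  moves:
    - [0,0,1,0,0,0]
    - [0,0,1,0,0,0]
    - [0,0,1,0,0,0]
    - [0,0,1,0,0,0]
    - [0,0,1,0,0,0]

```text
time: 6.6
ee_pos: [0.4912, 0.074, 0.323]
ee_rot: [0.999, -0.046, -0.0, 0.0]
wrist_force: [-5.8, 2.4, -4.1]
width: 0.013
```

Call:
play_rows:
  moves:
    - [0,0,1,0,0,0]
    - [0,0,1,0,0,0]

```text
time: 6.8
ee_pos: [0.4912, 0.074, 0.321]
ee_rot: [0.999, -0.046, -0.0, 0.0]
wrist_force: [-6.8, 1.1, -4.7]
width: 0.0128
```

Call:
play_rows:
  moves:
    - [0,0,1,0,0,0]
    - [0,0,0,0,0,0]

```text
time: 7.0
ee_pos: [0.4912, 0.074, 0.3201]
ee_rot: [0.999, -0.046, -0.0, 0.0]
wrist_force: [-6.3, 2.7, -3.8]
width: 0.013
```

Call:
play_rows:
  moves:
    - [0,0,1,0,0,0]
    - [0,0,0,0,0,0]

```text
time: 7.2
ee_pos: [0.4912, 0.0741, 0.3197]
ee_rot: [0.999, -0.046, -0.0, 0.0]
wrist_force: [-11.5, 0.5, 10.9]
width: 0.013
```

The downward stop is felt (Fz +11 N), so the pawl holds. I'll release it.

Call:
play_rows:
  moves:
    - [0,0,-0.5,0,0,0]
    - [0,0,0,0,0,0]
    - [0,0,0,0,0,0]
    - [0,0,0,0,0,0]
    - [0,0,0,0,0,0]
  gripper: -0.3

```text
time: 7.7
ee_pos: [0.4915, 0.0739, 0.3193]
ee_rot: [0.999, -0.046, 0.0, -0.0]
wrist_force: [-0.3, -0.4, -0.0]
width: 0.0492
```

Call:
play_rows:
  moves:
    - [0,0,0,0,0,0]
    - [0,0,0,0,0,0]
    - [0,0,0,0,0,0]

```text
time: 8.0
ee_pos: [0.4914, 0.074, 0.3192]
ee_rot: [0.999, -0.046, -0.0, -0.0]
wrist_force: [-0.0, 0.5, 0.8]
width: 0.0613
```

Run:
```python
from h import *
p,d=snapshot("top");cv2.imwrite("pics/t4.png",p[:,:,::-1])
d0=np.load("pics/top0.npy")
for u,v in((308,231),(322,231),(321,240),(290,233)): print(world("top",u,v,depth=d0[v,u]).round(4),world("top",u,v,depth=d[v,u]).round(4))
print(telemetry.observe()["wrist_force"],telemetry.observe()["ee_pos"])
```

```text
[0.6158 0.0545 0.1438] [0.6097 0.0528 0.1868]
[0.6156 0.0167 0.1458] [0.611  0.0163 0.1787]
[0.5912 0.0193 0.1462] [0.587  0.0188 0.1801]
[0.6124 0.104  0.1274] [0.6078 0.1017 0.1615]
[ 0.02634802  0.01060719 -0.19378561] [0.49141157 0.07396641 0.31919128]
```

Released, and the lamp stays at about +35 mm. Next I retreat upwards and go behind the tab.

Call:
play_rows:
  moves:
    - [0,0,-10,0,0,0]
    - [0,0,-25,0,0,0]
    - [0,0,-35,0,0,0]
    - [0,0,-30,0,0,0]
    - [0,0,-10,0,0,0]

```text
time: 8.55
ee_pos: [0.4917, 0.0744, 0.4328]
ee_rot: [0.999, -0.046, 0.002, -0.0]
wrist_force: [0.1, 0.9, -0.6]
width: 0.061
```

Run:
```python
from h import *
print(S(0,-.3,.43)); rows(S(0,-.30,.43),step=40)
print(world("top",476,257,.08))
```

```text
[ 0.58139 -0.26215  0.43   ]
n 9 dist 0.34827018869315074 rv [-0.001 -0.004 -0.008]
[13.4, 36.3, 0.3, -0.0001, -0.0005, -0.0009]
[13.3, 36.3, 0.3, -0.0001, -0.0005, -0.0009]
[13.3, 36.3, 0.3, -0.0001, -0.0005, -0.0009]
[13.3, 36.4, 0.3, -0.0001, -0.0005, -0.0009]
[13.2, 36.4, 0.3, -0.0001, -0.0005, -0.0009]
[13.2, 36.4, 0.3, -0.0001, -0.0005, -0.0009]
[13.2, 36.4, 0.3, -0.0001, -0.0005, -0.0009]
[13.1, 36.4, 0.3, -0.0001, -0.0005, -0.0009]
[13.1, 36.4, 0.3, -0.0001, -0.0005, -0.0009]
[ 0.55292957 -0.41214671  0.08      ]
```

Call:
play_rows:
  moves:
    - [8,20,0,0,0,0]
    - [14,38,0,0,0,0]
    - [14,38,0,0,0,0]
    - [14,38,0,0,0,0]
    - [14,38,0,0,0,0]
  gripper: 1

```text
time: 9.05
ee_pos: [0.5393, -0.1048, 0.4294]
ee_rot: [0.999, -0.046, -0.0, 0.0]
wrist_force: [0.8, -0.3, 0.1]
width: 0.0246
```

Call:
play_rows:
  moves:
    - [14,38,0,0,0,0]
    - [14,38,0,0,0,0]
    - [14,38,0,0,0,0]
    - [10,30,0,0,0,-0.008]
    - [4,10,0,0,0,0]

```text
time: 9.55
ee_pos: [0.5807, -0.2653, 0.4286]
ee_rot: [0.999, -0.044, -0.0, 0.0]
wrist_force: [-0.3, 0.5, -0.7]
width: 0.0006
```

Run:
```python
from h import *
print(telemetry.observe()["ee_pos"],telemetry.observe()["width"]); rows(S(0,-.30,.23),step=30)
c=get_calibration("wrist");p,d=snapshot("wrist");cv2.imwrite("pics/w5.png",p[:,:,::-1]);np.save("pics/w5.npy",d);np.save("pics/w5c.npy",c)
```

```text
[ 0.58073601 -0.26528525  0.42859947] 0.0005667698625478715
n 7 dist 0.1986252883750319 rv [ 0.     0.001 -0.004]
[0.1, -0.5, 28.4, 0.0, 0.0001, -0.0005]
[0.1, -0.5, 28.4, 0.0, 0.0001, -0.0005]
[0.1, -0.5, 28.4, 0.0, 0.0001, -0.0005]
[0.1, -0.5, 28.4, 0.0, 0.0001, -0.0005]
[0.1, -0.5, 28.4, 0.0, 0.0001, -0.0005]
[0.1, -0.5, 28.4, 0.0, 0.0001, -0.0005]
[0.1, -0.5, 28.4, 0.0, 0.0001, -0.0005]
```

View pics/w5.png

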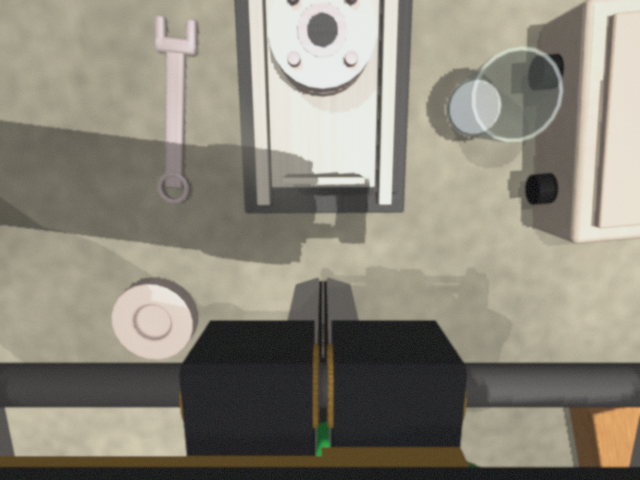

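The view shows the tab top edge at about (286–368, 181) and the closed fingers at column 323, so they are aligned with the tab. I'll check its y position.

Run:
```python
from h import *
c=np.load("pics/w5c.npy",allow_pickle=True).item();d=np.load("pics/w5.npy")
for u,v in ((290,181),(327,181),(364,181),(327,185),(327,178),(322,30),(250,211),(400,211)):
    P=world("wrist",u,v,depth=d[v,u],c=c);print(u,v,"stand",((P-O)@X).round(4),((P-O)@Y).round(4),P[2].round(4))
```

```text
290 181 stand -0.0292 -0.2616 0.0675
327 181 stand 0.0017 -0.2617 0.0672
364 181 stand 0.0381 -0.2659 0.0121
327 185 stand 0.0022 -0.2697 0.0118
327 178 stand 0.0017 -0.2592 0.0676
322 30 stand -0.0021 -0.1466 0.0674
250 211 stand -0.0749 -0.2958 0.0066
400 211 stand 0.0757 -0.2965 0.0048
```

Call:
play_rows:
  moves:
    - [0,0,30,0,0,0]
    - [0,0,35,0,0,0]
    - [0,0,35,0,0,0]
    - [0,0,35,0,0,0]
    - [0,0,30,0,0,0]

```text
time: 10.1
ee_pos: [0.5807, -0.26, 0.2627]
ee_rot: [0.999, -0.041, -0.0, -0.001]
wrist_force: [-0.1, -0.2, 0.0]
width: 0.0004
```

Call:
play_rows:
  moves:
    - [0,0,20,0,0,0]
    - [1,0,13,0,0,-0.005]
    - [0,0,0,0,0,0]

```text
time: 10.4
ee_pos: [0.5818, -0.2606, 0.2299]
ee_rot: [0.999, -0.039, -0.001, -0.001]
wrist_force: [0.3, -0.1, 0.0]
width: 0.0002
```

Call:
play_rows:
  moves:
    - [0,-5,0,0,0,0]
    - [0,-6,0,0,0,0]
    - [0,-6,0,0,0,0]
    - [0,-6,0,0,0,0]
    - [0,-6,0,0,0,0]

```text
time: 10.9
ee_pos: [0.5845, -0.2327, 0.2319]
ee_rot: [0.999, -0.04, 0.0, 0.0]
wrist_force: [-0.6, -6.3, 3.8]
width: 0.0004
```

Run:
```python
from h import *
s=telemetry.observe();P=s["ee_pos"];print(P,s["wrist_force"],"stand",((P-O)@X).round(4),((P-O)@Y).round(4))
p,d=snapshot("scene");cv2.imwrite("pics/s6.png",cv2.resize(p[140:330,150:430,::-1],(800,543),interpolation=cv2.INTER_CUBIC))
```

```text
[ 0.58448222 -0.23265256  0.23186068] [-0.6141991  -6.26696061  3.79913525] stand 0.0006 -0.2704
```

View pics/s6.png

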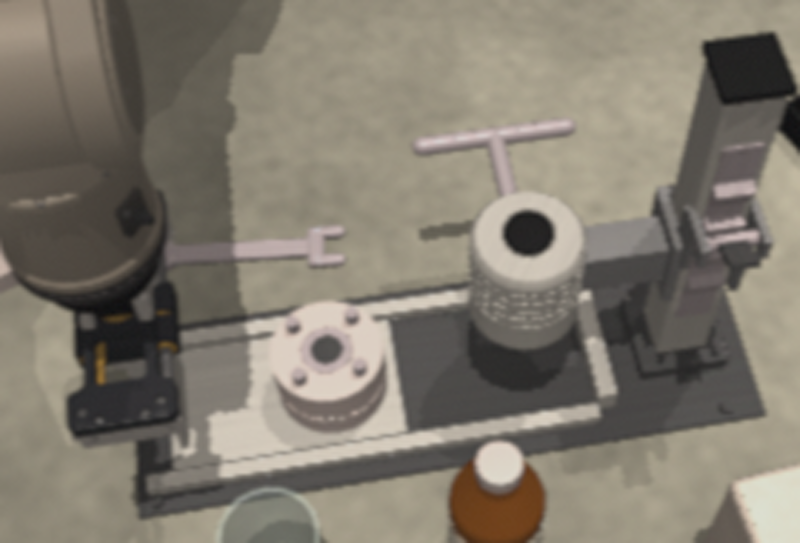

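Contact is made at Fy about −6 N, and the lamp is visibly raised. Pushing on.

Call:
play_rows:
  moves:
    - [0,-8,0,0,0,0]
    - [0,-10,0,0,0,0]
    - [0,-10,0,0,0,0]
    - [0,-10,0,0,0,0]
    - [0,-10,0,0,0,0]

```text
time: 11.45
ee_pos: [0.5882, -0.1856, 0.2317]
ee_rot: [0.999, -0.04, 0.0, 0.001]
wrist_force: [-0.4, -5.4, 4.5]
width: 0.0002
```

Call:
play_rows:
  moves:
    - [0,-10,0,0,0,0]
    - [0,-10,0,0,0,0]
    - [0,-10,0,0,0,0]
    - [0,-10,0,0,0,0]
    - [0,-8,0,0,0,0]

```text
time: 11.95
ee_pos: [0.592, -0.1374, 0.2316]
ee_rot: [0.999, -0.04, 0.0, 0.0]
wrist_force: [-0.2, -6.7, 4.9]
width: 0.0006
```

Run:
```python
from h import *
s=telemetry.observe();P=s["ee_pos"];print(P,s["wrist_force"],"stand",((P-O)@X).round(4),((P-O)@Y).round(4))
p,d=snapshot("scene");cv2.imwrite("pics/s7.png",cv2.resize(p[140:330,150:430,::-1],(800,543),interpolation=cv2.INTER_CUBIC))
```

```text
[ 0.59202559 -0.13735572  0.23164895] [-0.24798881 -6.68747825  4.87259152] stand 0.0002 -0.1748
```

View pics/s7.png

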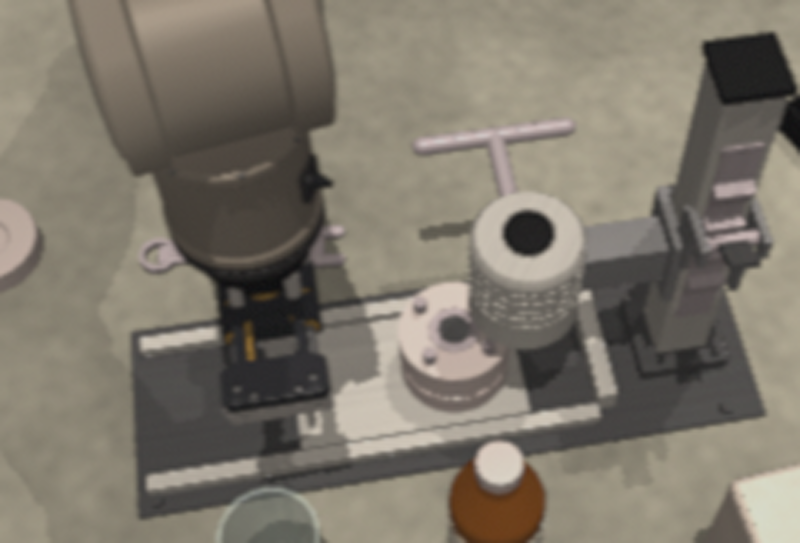

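Call:
play_rows:
  moves:
    - [0,-9,0,0,0,0]
    - [0,-9,0,0,0,0]
    - [0,-9,0,0,0,0]
    - [0,-8,0,0,0,0]
    - [0,-5,0,0,0,0]

```text
time: 12.5
ee_pos: [0.5952, -0.0974, 0.2315]
ee_rot: [0.999, -0.04, 0.0, 0.0]
wrist_force: [-0.6, -5.7, 4.7]
width: 0.0002
```

Call:
play_rows:
  moves:
    - [0,-3,0,0,0,0]
    - [0,-2,0,0,0,0]

```text
time: 12.7
ee_pos: [0.5955, -0.0928, 0.2314]
ee_rot: [0.999, -0.04, 0.0, 0.0]
wrist_force: [-0.6, -6.5, 5.2]
width: 0.0002
```

Call:
play_rows:
  moves:
    - [0,-1,0,0,0,0]
    - [0,-1,0,0,0,0]

```text
time: 12.9
ee_pos: [0.5956, -0.0911, 0.2314]
ee_rot: [0.999, -0.04, 0.0, 0.0]
wrist_force: [-0.0, -5.4, 5.0]
width: 0.0001
```

Call:
play_rows:
  moves:
    - [0,-1,0,0,0,0]
    - [0,-1,0,0,0,0]

```text
time: 13.1
ee_pos: [0.5958, -0.0892, 0.2314]
ee_rot: [0.999, -0.04, 0.0, 0.0]
wrist_force: [-1.3, -5.8, 4.4]
width: 0.0005
```

Call:
play_rows:
  moves:
    - [0,-1,0,0,0,0]
    - [0,-1,0,0,0,0]

```text
time: 13.3
ee_pos: [0.5959, -0.0872, 0.2314]
ee_rot: [0.999, -0.04, 0.0, 0.0]
wrist_force: [-0.8, -7.0, 5.1]
width: 0.0003
```

Call:
play_rows:
  moves:
    - [0,-0.5,0,0,0,0]
    - [0,-0.5,0,0,0,0]

```text
time: 13.5
ee_pos: [0.596, -0.0864, 0.2314]
ee_rot: [0.999, -0.04, 0.0, 0.001]
wrist_force: [-1.3, -8.8, 4.8]
width: 0.0004
```

Call:
play_rows:
  moves:
    - [0,-0.5,0,0,0,0]
    - [0,-0.5,0,0,0,0]

```text
time: 13.7
ee_pos: [0.596, -0.0861, 0.2314]
ee_rot: [0.999, -0.04, 0.0, 0.001]
wrist_force: [-0.9, -13.1, 6.1]
width: 0.0003
```

Call:
play_rows:
  moves:
    - [0,-0.5,0,0,0,0]
    - [0,0,0,0,0,0]

```text
time: 13.9
ee_pos: [0.596, -0.0861, 0.2314]
ee_rot: [0.999, -0.041, -0.0, 0.001]
wrist_force: [-1.6, -12.7, 5.9]
width: 0.0005
```

Call:
play_rows:
  moves:
    - [0,-1,0,0,0,0]
    - [0,-0.5,0,0,0,0]
    - [0,0,0,0,0,0]

```text
time: 14.2
ee_pos: [0.5959, -0.0857, 0.2314]
ee_rot: [0.999, -0.041, -0.0, 0.002]
wrist_force: [-2.5, -20.1, 6.8]
width: 0.0007
```

Call:
play_rows:
  moves:
    - [0,3,0,0,0,0]
    - [0,8,0,0,0,0]
    - [0,15,0,0,0,0]
    - [0,20,0,0,0,0]
    - [0,0,0,0,0,0]

```text
time: 14.7
ee_pos: [0.592, -0.1318, 0.2309]
ee_rot: [0.999, -0.041, -0.0, 0.001]
wrist_force: [-0.0, -0.1, 0.0]
width: 0.0003
```

Run:
```python
from h import *
c=get_calibration("wrist");p,d=snapshot("wrist");cv2.imwrite("pics/w8.png",p[:,:,::-1]);np.save("pics/w8.npy",d);np.save("pics/w8c.npy",c)
```

```text
(no output)
```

View pics/w8.png

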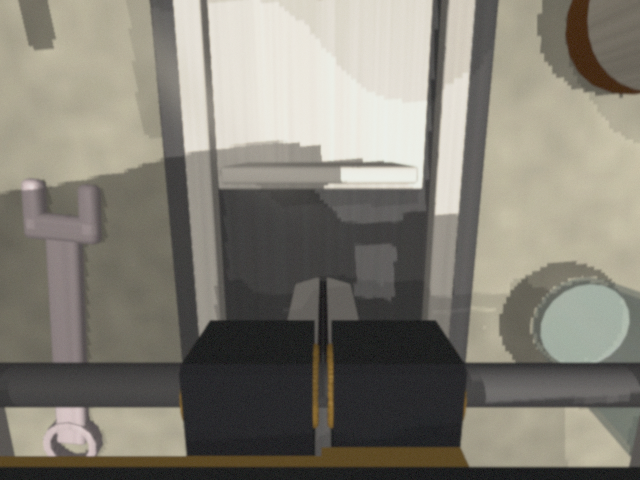

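The force rose to 20 N with no motion, so the carrier is against the stop. The wrist picture shows the tab at row 175, clear of the fingers. I'll raise the arm, move it clear and make a final check.

Call:
play_rows:
  moves:
    - [0,10,-20,0,0,0]
    - [0,10,-35,0,0,0]
    - [0,10,-40,0,0,0]
    - [0,10,-40,0,0,0]
    - [0,20,-40,0,0,0]

```text
time: 15.25
ee_pos: [0.5878, -0.1868, 0.4079]
ee_rot: [0.999, -0.038, 0.0, -0.001]
wrist_force: [0.7, -2.2, -0.2]
width: 0.0004
```

Call:
play_rows:
  moves:
    - [0,35,0,0,0,0]
    - [0,40,0,0,0,0]
    - [0,40,0,0,0,0]
    - [0,30,0,0,0,0]
    - [0,0,0,0,0,0]

```text
time: 15.75
ee_pos: [0.575, -0.337, 0.4056]
ee_rot: [0.999, -0.042, -0.0, 0.0]
wrist_force: [0.1, -0.3, -0.3]
width: 0.0004
```

Run:
```python
from h import *
p,d=snapshot("top");cv2.imwrite("pics/t9.png",cv2.resize(p[190:320,240:440,::-1],(800,520),interpolation=cv2.INTER_CUBIC))
d0=np.load("pics/top0.npy")
for u,v in((308,231),(322,231),(321,240),(290,233)): print(world("top",u,v,depth=d0[v,u]).round(4),world("top",u,v,depth=d[v,u]).round(4))
p,d=snapshot("scene");cv2.imwrite("pics/s9.png",cv2.resize(p[140:330,150:430,::-1],(800,543),interpolation=cv2.INTER_CUBIC))
print(telemetry.observe()["wrist_force"],telemetry.observe()["ee_pos"])
```

```text
[0.6158 0.0545 0.1438] [0.6094 0.0528 0.1889]
[0.6156 0.0167 0.1458] [0.6118 0.0164 0.1729]
[0.5912 0.0193 0.1462] [0.5868 0.0188 0.1812]
[0.6124 0.104  0.1274] [0.6083 0.1019 0.1577]
[0.17566048 0.80088815 0.05387412] [ 0.57635099 -0.33249771  0.40581191]
```

View pics/t9.png

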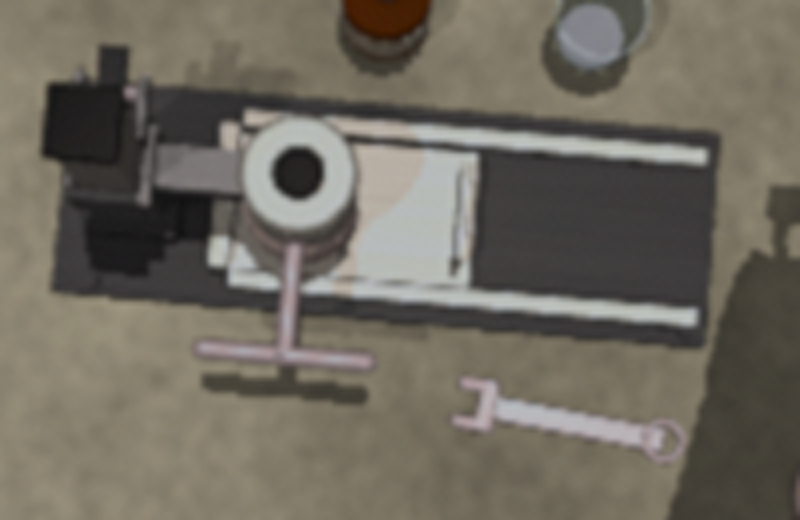

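View pics/s9.png

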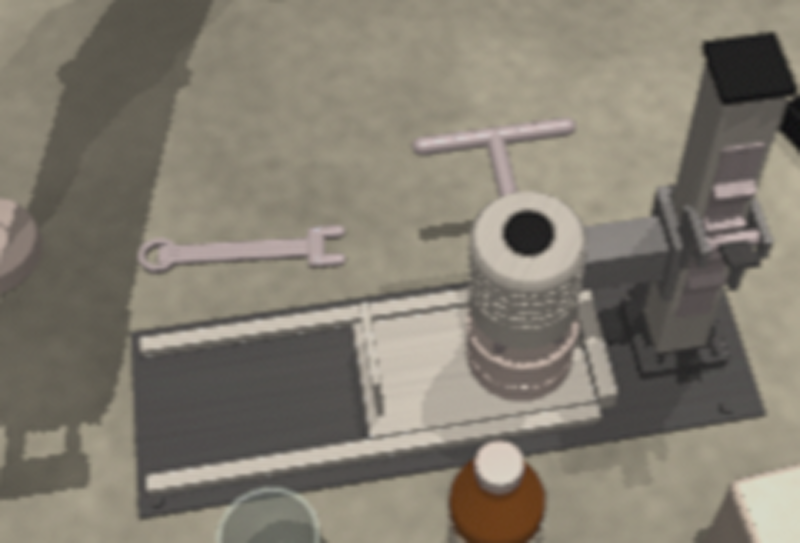

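Both pictures show the cell under the raised lamp: in the scene crop the carrier's end meets the stop at about (600,380), and the spanner and bottle stand where they were.

```bash
python3 -c "
from rig import job
print(job.hand_in())"
```

```text
the job is handed in; nothing more can be done
None
```

The lamp is raised one notch and held by its pawl, and the carrier is home against the stop with the cell under the lamp. I handed the job in at about 16 s.

- **Lamp:** I pinched the handle, lifted it about 43 mm, then lowered it until the pawl took the weight about 35 mm up, where the wrist force turned to +11 N. After release the top camera's depth readings put the lamp roughly 35 mm above its start. The last readings ranged from 27 to 45 mm because they fall near edges. The scene picture showed it at the same height before and after the carrier was pushed home.
- **Carrier:** I pushed on the tab until it stopped moving. The force rose from about 6 to 20 N with under 1 mm of further travel. The stopping point matched the predicted home position to about 1 mm, once the stand position was corrected by about 3 mm from the wrist view. The last pictures show the cell under the lamp and the carrier's end at the stop.
- **Bystanders:** The spanner, beaker and bottle looked unmoved in the final pictures. I did not re-check the spare cap, jar and tray there, but the arm felt no contact near them. The arm was clear of everything at the end.

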